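Fit the cross pin of a wooden hand plane

ROBOT

A 7-joint arm with a two-finger parallel gripper is mounted at the origin on the work surface. World frame = base frame: x ahead of the robot, y to its left, z up, the work surface at z = 0. Lengths are in m, angles in rad, forces in N, time in s.
With the tool pointing down it reaches from about 0.425 to 0.825 m from the base axis. Payload 3.6 kg.
Tool frame: the origin (TCP) lies at the very end of the fingers, on their centre line; the grasp point (between the pads) lies robot.hold_point_z behind it (robot.hold_point_z is the distance from the TCP to the grasp point, in m); z points along the fingers, y is the line along which they close (so a half turn about z gives the same grasp; the last joint's range is limited). The gripper opens to 93 mm and grips with 3 to 60 N. Pads are 15 mm wide; open, the fingers measure 128 mm over their backs; the gripper's body (75 mm by 188 mm) begins 65 mm behind the grasp point.
Start: joints at [-1.363, 0.615, -0.013, 1.423, 0.008, 1.103, -0.04], TCP at [0.151, 0.632, 0.219] pointing down, gripper open.
Joint ranges: [-3.12, 3.12], [-0.3, 2.06], [-1.34, 1.32], [0.26, 2.42], [-1.36, 4.5], [0.01, 1.98], [-2.84, 2.84]. Speed limits (rad/s): [2.79, 2.79, 3.14, 3.14, 3.14, 3.14, 3.14].

INTERFACE

Orientations are given as [roll, pitch, yaw] about the fixed x, y, z axes, in that order (R = Rz(yaw) Ry(pitch) Rx(roll)).
In Python, from plant import robot, cams, job gives the robot as it stands.
- The arm moves only by the tool move_arm, never from a script. Its argument "rows" is text: rows parted by semicolons, each of 6 numbers parted by spaces: the shift along the tool's x, y, z each as a share of 0.5 m, from -1 to 1, then the turn, a rotation vector about the tool's x, y, z each as a share of pi/4 rad, from -1 to 1. A call has 1 to 12 rows; each row is the pose to reach, as a shift and turn from the pose commanded when the call began, along the tool's axes at that moment; what a row does not reach only later rows make up. A row lasts 1/8 s, in which the tool goes at most 62.5 mm and 10.7 degrees, less where a joint would pass 70% of its speed; a pose out of reach is approached as far as the arm can. A call with a number of a shift or a turn outside -1 to 1 is refused whole. A call with a gripper value outside its range is refused whole. "claw" is the opening, from -1 (shut) to 1 (fully open), set as the call begins (left out, the last holds). The fingers move at their own pace and stop on an object; "force" is the grip in N (left out, the last holds). Time passes only in rows, so rows that repeat a pose let the fingers close. It gives the time, the measured TCP pose, the force, the opening and the grip force at its end, in the units of the state.
- robot.get_obs(): the state, without advancing time (a new reading comes with each control period).
- cams.grab_frame(name): name is "side" or "top"; returns a dict with "frame" (480x640x3 uint8, red, green, blue), "mtx" (3x3 intrinsics, pixels), "origin" and "rotation" of the camera in the world. Camera axes: x right, y down, z forward; pixel columns grow to the right and rows downward; lengths in m; the calibration is good to about 2 mm. A picture is of the moment at which its call begins. There is no depth.
- job.close_job(): hands the job in; it is judged then, once.
The state is a dict: "time": time; "q": joint angles; "qd": joint speeds; "joint_efforts": joint torques, N m; "ee_pos": TCP position; "tcp_rot": TCP orientation; "force": force on the tool from outside, world axes, zero at the start; "moment": the same for the moment, N m; "gripper_width": finger opening in m; "finger_force": force on a finger pad.
Only numpy, scipy, OpenCV 4.12 (cv2) and the standard library are available. Lean on these libraries where they do the work, as an engineer would, in place of code of your own. Each camera call takes 0.05 s, during which the arm holds its last target. There are 200 camera calls.

TASK

Tip the lid of the pin box up by the dark batten at its end, lift it off and lay it flat on the bench without dropping it. Take the dark cross pin out of the box and thread it, from whichever side you like, through the hole in one cheek of the wooden plane, across the open throat and through the hole in the other cheek, until its nose stands clear beyond the far cheek. Finish with the pin still held in the gripper, as it is loose until the wedge goes in; leave the plane iron, the wedge and the hammer where they lie.

Things in the scene. Friction and masses are not known exactly. Their poses are not given: they have to be found in the camera images.
- plane: pale wooden hand plane, 300 long (own x, -162 to +138), 80 wide (y), 60 high, fixed on a plywood board 345 x 124 x 18 with low dark pegs and end stops (up to 16 high). Sole 18, top 78 above the bench. Side cheeks 14 thick (|y| 26 to 40), open throat between. Origin: on the bench straight under the pin holes, mid-way between cheeks; z up. x points away from the robot, within 0.3 rad
- pin_hole_mid (a point): mid-point of the common axis of the two 15 diameter, slightly countersunk holes, one per cheek; 54 above the bench, 36 above the sole. Axes as the plane's: holes run along y, outer mouths 40 and inner mouths 26 either way. A thin pencil line on the top of each cheek is right above its hole. Plane and box lie left and right of the robot's forward line, either way round
- box: wooden pin box, fixed, 216 (own x) x 124 (y) x 55 high, walls and floor 8, open on top under its lid. Origin: centre of its underside; z up; x points away from the robot, within 0.3 rad. Inside, two notched rests 10 thick at x = -76 and +76 carry the pin along own x, its axis 30 above the bench and 22 above the box's floor, free between the rests
- lid: loose wooden lid, about 0.16 kg: panel 224 (own x) x 132 (y) x 7 over an inset 194 x 102 x 6 that drops into the box with 3 mm play. Origin: centre of the inset's underside, its lowest face (49 above the bench when shut, 0 when laid on the bench); panel top 13 above the origin; z up. Shut, its axes are those of the box
- lid_grip (a point): point in the dark wooden batten on the lid, by which it is held: batten 60 long (lid x), 16 thick (lid y), 28 high, from 13 to 41 above the lid's origin, centred at lid x = -70 (the end towards the robot); this point is 34 above the lid's origin, 7 below the batten's top. Lid axes
- lid_far_end (a point): middle of the lid panel's other end edge (lid x = +112, away from the robot), about which the lid tips; half-way up the panel, 9.5 above the lid's origin
- pin_mid (a point): centre of the cross pin: very dark hardwood rod, 12 diameter, 180 long along own x, about 30 g, both ends alike, tapered to 7 diameter over the last 8. It starts inside the shut box
- pin_end_a (a point): one end of the pin, 90 along its own +x from the centre
- pin_end_b (a point): other end of the pin, 90 along its own -x from the centre
- iron: plane iron, dark steel blade 150 x 48 x 5 lying flat on the bench between plane and box; origin at the centre of its underside. To be left alone
- wedge: reddish wooden wedge 105 x 47, tapering from 14 to 5 thick, lying on the bench beyond the iron; origin at the centre of its underside. To be left alone
- hammer: joiner's hammer with red grip, 250 long, head 85 x 22 x 22, lying on the bench beyond the wedge, grip towards the robot; origin under the middle of its handle. To be left alone
Things that resemble listed ones, but are neither listed nor needed, are in the scene too. Leave any blue look-alike of the box alone.

How it is judged:
By the outcome, as a careful person would: the job done as asked, in the order asked, and still so for the second after the job is handed in, while the arm keeps its last pose, push and grip.
It also fails if it takes over 64 s, if anything falls off the work surface, if the arm or the gripper's body presses on something with over 40 N, if the wrist force passes 120 N, or if a joint passes its speed limit or range.

## Working session

There is one attempt and no reset: what is moved stays moved. The work goes in short steps, Python scripts to look and compute and a tool call to move; the robot and the scene stay as the last step left them, time stands still between calls to the robot, and variables do not carry over. Pictures are saved under pics/ and viewed, at most 10 in all, crops included, and the job is handed in when it is done.

Besides the shell and the picture viewer there is one more tool, called after ">>>" by a JSON object that holds its "op" and its "data". move_arm: Moves the arm, as the interface text tells. Its arguments: {"type":"object","properties":{"rows":{"type":"string"},"claw":{"type":"number"},"force":{"type":"number"}},"required":["rows"]}

```bash
ls; mkdir -p pics
python3 - <<'E'
from plant import robot,cams,job
import cv2,numpy as np
o=robot.get_obs();print({k:np.round(v,3).tolist() for k,v in o.items()},robot.hold_point_z)
for n in("top","side"):
    f=cams.grab_frame(n);cv2.imwrite(f"pics/{n}0.png",f["frame"][:,:,::-1]);print(n,f["mtx"],f["origin"],f["rotation"])
E
```

```text
pics
{'time': 0.0, 'q': [-1.363, 0.616, -0.013, 1.425, 0.008, 1.103, -0.04], 'qd': [0.0, -0.0, -0.0, -0.001, 0.0, 0.001, -0.0], 'joint_efforts': [-0.0, -45.893, 0.209, -16.574, -0.061, 0.02, 0.0], 'ee_pos': [0.15, 0.632, 0.217], 'tcp_rot': [-3.139, -0.0, 2.908], 'force': [0.396, 0.296, 0.355], 'moment': [-0.015, 0.003, -0.001], 'finger_force': 0.0, 'gripper_width': 0.093} 0.0188
top [[493.26606333   0.         318.40049827]
 [  0.         493.26606333 242.037266  ]
 [  0.           0.           1.        ]] [ 0.39444866 -0.08860611  1.13308827] [-2.99183291  0.02487483 -1.55739565]
side [[570.70477209   0.         330.03149231]
 [  0.         570.70477209 244.80634467]
 [  0.           0.           1.        ]] [ 0.47143379 -0.93906324  0.87275386] [-2.30565048 -0.01595081 -0.1028645 ]
```

View pics/top0.png

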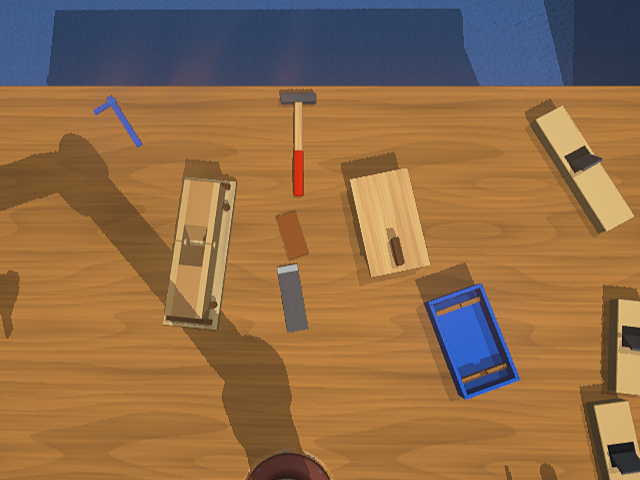

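View pics/side0.png

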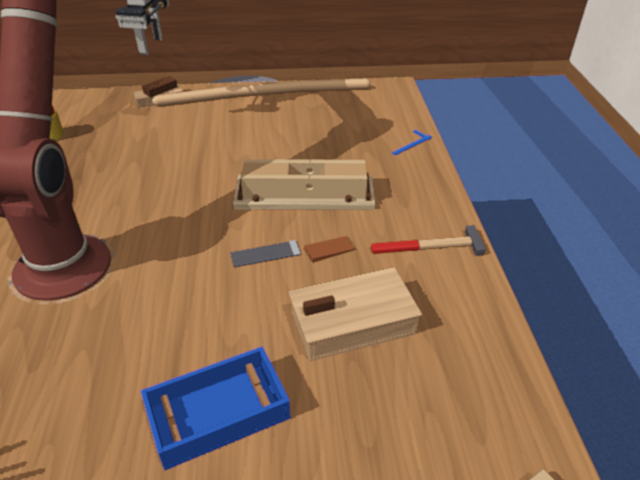

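The top view shows the plane on the left (throat near 195,240) and the lid on the right, with corners near (350,180), (407,168), (430,263) and (372,277) and the batten at (397,250). The side view shows the near-cheek hole at about (309,186) and the blue look-alike at (215,405).

```bash
cat > h.py <<'E'
import numpy as np,cv2
from scipy.spatial.transform import Rotation as Ro
def cam(f): return np.array(f["mtx"]),np.array(f["origin"]),Ro.from_euler("xyz",f["rotation"]).as_matrix()
def cast(f,px,z):
    K,o,R=cam(f);px=np.atleast_2d(px);d=(R@np.linalg.inv(K)@np.c_[px,np.ones(len(px))].T).T
    return o+d*((z-o[2])/d[:,2])[:,None]
def proj(f,P):
    K,o,R=cam(f);p=(K@R.T@(np.atleast_2d(P)-o).T).T;return p[:,:2]/p[:,2:]
def tri(fs,ps):
    A=0;b=0
    for f,p in zip(fs,ps):
        K,o,R=cam(f);d=R@np.linalg.inv(K)@[*p,1];d/=np.linalg.norm(d);M=np.eye(3)-np.outer(d,d);A=A+M;b=b+M@o
    return np.linalg.solve(A,b)
def sub(f,px,w=4):
    g=cv2.cvtColor(f["frame"],cv2.COLOR_RGB2GRAY)
    return cv2.cornerSubPix(g,np.float32(px).reshape(-1,1,2),(w,w),(-1,-1),(3,40,.01)).reshape(-1,2)
E
python3 - <<'E'
from plant import robot,cams
from h import *
t=cams.grab_frame("top");s=cams.grab_frame("side")
c=sub(t,[[350,180],[407,168],[430,263],[372,277]]);P=cast(t,c,.062);print("lid",c,P.round(4),P.mean(0))
e=[np.linalg.norm(P[i]-P[(i+1)%4]) for i in range(4)];print(e)
a=P[0]+P[1]-P[2]-P[3];print("yaw",np.arctan2(a[1],a[0]))
print("hole side",cast(s,[[309,186]],.054))
print("iron,wedge,hammer",cast(t,[[292,298],[291,234],[298,145],[280,98],[316,98]],.01).round(3))
print("blue",cast(t,[[482,284],[425,303],[519,380]],.055).round(3), "bad plane",cast(t,[[535,120],[606,232],[610,300]],.05).round(3))
k=[]
for f,(x0,x1,y0,y1),n in((t,(150,250,170,340),5),(s,(225,385,145,220),5)):
    k.append(cv2.resize(f["frame"][y0:y1,x0:x1],None,fx=n-1 if n==5 and y1-y0>100 else n,fy=n-1 if y1-y0>100 else n,interpolation=cv2.INTER_CUBIC))
W=max(i.shape[1] for i in k)
cv2.imwrite("pics/pt.png",cv2.resize(t["frame"][200:280,150:250],None,fx=7,fy=7,interpolation=2)[:,:,::-1]);cv2.imwrite("pics/ps.png",k[1][:,:,::-1])
E
```

```text
lid [[349.22525 179.41422]
 [406.35736 167.82558]
 [429.75183 264.59174]
 [371.1736  276.06827]] [[ 0.698  -0.1268  0.062 ]
 [ 0.7256 -0.2544  0.062 ]
 [ 0.5086 -0.3021  0.062 ]
 [ 0.4822 -0.1753  0.062 ]] [ 0.60359543 -0.21464246  0.062     ]
[np.float64(0.13049574929605148), np.float64(0.22213527736171648), np.float64(0.12954678626182928), np.float64(0.2211395660658432)]
yaw 0.21854160472411413
hole side [[0.54862141 0.17576798 0.054     ]]
iron,wedge,hammer [[ 0.435 -0.     0.01 ]
 [ 0.582  0.005  0.01 ]
 [ 0.796 -0.007  0.01 ]
 [ 0.914  0.039  0.01 ]
 [ 0.915 -0.048  0.01 ]]
blue [[ 0.468 -0.415  0.055]
 [ 0.426 -0.292  0.055]
 [ 0.268 -0.485  0.055]] bad plane [[ 0.844 -0.55   0.05 ]
 [ 0.586 -0.691  0.05 ]
 [ 0.438 -0.689  0.05 ]]
```

View pics/pt.png

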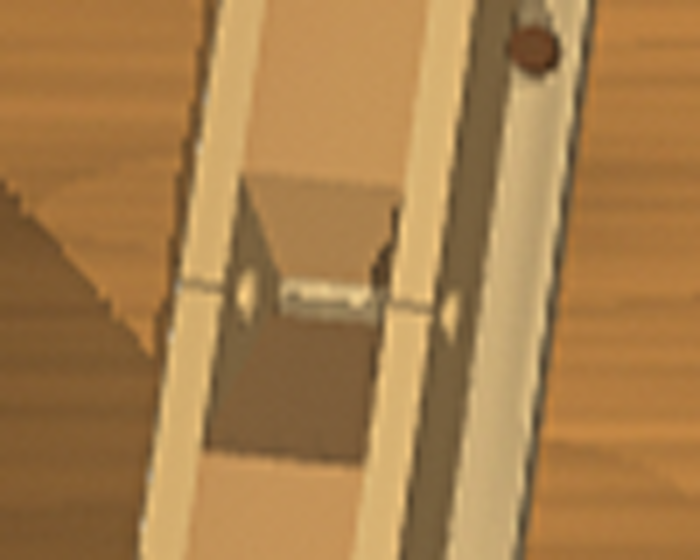

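View pics/ps.png

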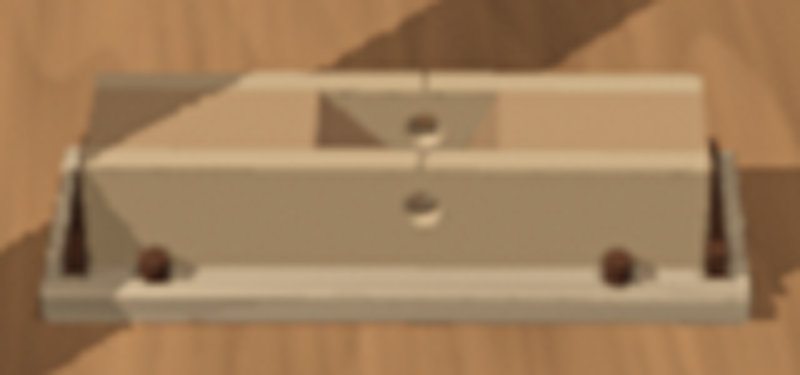

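The crops show pencil lines from (180,284) to (225,291) on the left cheek and (388,303) to (436,310) on the right cheek in the top crop, and the near hole at (422,210) in the side crop. Next I get the plane pose, refine the batten and plan the approach.

```bash
cat >> h.py <<'E'
import json,os
def load():
    if os.path.exists("cmd.json"): d=json.load(open("cmd.json"));return np.array(d[0]),Ro.from_rotvec(d[1])
    return np.array([.151,.632,.219]),Ro.from_euler("xyz",[np.pi,0,2.908])
def save(p,R): json.dump([list(p),list(R.as_rotvec())],open("cmd.json","w"))
def T(x,y,z,yaw,tilt=0,ax=1):  # tool-down target TCP; tilt about the yawed y axis
    return np.array([x,y,z]),Ro.from_euler("z",yaw)*Ro.from_euler("y",tilt)*Ro.from_euler("x",np.pi)
def plan(*calls):
    "each call = list of targets; prints rows; the commanded pose is tracked"
    p,R=load()
    for c in calls:
        out=[]
        for tp,tR in c:
            r=np.r_[R.inv().apply(tp-p)/.5,(R.inv()*tR).as_rotvec()/(np.pi/4)].round(3)
            d=np.linalg.norm(tp-p);a=np.degrees((R.inv()*tR).magnitude())
            out.append(" ".join(f"{v:g}" for v in r)+f"  [{d*1e3:.0f}mm {a:.0f}deg n>={np.ceil(max(d/.0625,a/10.7)):.0f}]"+(" BAD" if abs(r).max()>1 else ""))
        print("\n".join(out),"\n--")
        p=p+R.apply(r[:3]*.5);R=R*Ro.from_rotvec(r[3:]*np.pi/4)
    save(p,R)
E
python3 - <<'E'
from plant import robot,cams
from h import *
t=cams.grab_frame("top");s=cams.grab_frame("side")
f7=lambda u:(np.array(u)+.5)/7-.5+[150,200]
L=cast(t,f7([[180,284],[225,291],[388,303],[436,310]]),.078);print(L.round(4))
f5=lambda u:(np.array(u)+.5)/5-.5+[225,145]
print("side lines",cast(s,f5([[421,150],[421,165],[424,72],[424,90]]),.078).round(4),"hole",cast(s,f5([[422,210]]),.054).round(4))
# long plane edges for yaw (top view): outer edge of right cheek via near/far ends
d=L[0]-L[3];print("yaw from line",np.arctan2(-d[0],d[1]),np.linalg.norm(d[:2]),"mid",(L[0]+L[3])/2)
h=cv2.cvtColor(t["frame"],cv2.COLOR_RGB2HSV);m=((h[:,:,2]<105)*255).astype(np.uint8);q=np.zeros_like(m);q[228:272,380:412]=m[228:272,380:412]
n,l,st,ce=cv2.connectedComponentsWithStats(q);i=1+np.argmax(st[1:,4]);r=cv2.minAreaRect(np.argwhere(l==i)[:,::-1].astype(np.float32));print(st[i],ce[i],r,cast(t,[ce[i]],.085))
y=.2185;c=np.array([.6036,-.2146]);print("grip",c-.07*np.array([np.cos(y),np.sin(y)]))
g=c-.07*np.array([np.cos(y),np.sin(y)]);
plan([T(.40,.40,.30,2.2)],[T(.5,.05,.25,1.5)],[T(.535,-.2,.18,.85)],[T(*g,.13,y)])
print("proj grip",proj(t,[[*g,.09]]),proj(s,[[*g,.09]]))
E
```

```text
[[0.5545 0.2521 0.078 ]
 [0.5524 0.2378 0.078 ]
 [0.5491 0.1866 0.078 ]
 [0.5471 0.1715 0.078 ]]
side lines [[0.5494 0.1891 0.078 ]
 [0.5484 0.1768 0.078 ]
 [0.5559 0.2558 0.078 ]
 [0.5547 0.24   0.078 ]] hole [[0.5484 0.1733 0.054 ]]
yaw from line -0.09160017372291152 0.08093581210280833 mid [0.55079775 0.21175898 0.078     ]
[391 237  13  29  98] [395.5        251.89795918] ((396.6130676269531, 250.85574340820312), (27.71375846862793, 8.588974952697754), 76.75948333740234) [[ 0.53258204 -0.22532432  0.085     ]]
grip [ 0.53526434 -0.22977359]
-0.592 -0.336 -0.162 0 -0 0.901  [350mm 41deg n>=6] 
--
-0.684 -0.251 0.1 -0 -0 0.892  [367mm 40deg n>=6] 
--
-0.493 0.105 0.14 -0 -0 0.827  [262mm 37deg n>=5] 
--
-0.044 0.04 0.1 -0 -0 0.804  [58mm 36deg n>=4] 
--
proj grip [[397.89394606 250.36291764]] [[318.20370453 300.69572314]]
```

>>> {"op": "move_arm", "data": {"rows": "-0.592 -0.336 -0.162 0 0 0.901;-0.592 -0.336 -0.162 0 0 0.901;-0.592 -0.336 -0.162 0 0 0.901;-0.592 -0.336 -0.162 0 0 0.901;-0.592 -0.336 -0.162 0 0 0.901;-0.592 -0.336 -0.162 0 0 0.901;-0.592 -0.336 -0.162 0 0 0.901;-0.592 -0.336 -0.162 0 0 0.901", "claw": 1}}

```text
time: 1.3
ee_pos: [0.3983, 0.4013, 0.2993]
tcp_rot: [-3.141, -0.001, 2.202]
force: [-1.0, 0.3, -0.4]
gripper_width: 0.0932
finger_force: 0.0
```

>>> {"op": "move_arm", "data": {"rows": "-0.684 -0.251 0.1 0 0 0.892;-0.684 -0.251 0.1 0 0 0.892;-0.684 -0.251 0.1 0 0 0.892;-0.684 -0.251 0.1 0 0 0.892;-0.684 -0.251 0.1 0 0 0.892;-0.684 -0.251 0.1 0 0 0.892;-0.684 -0.251 0.1 0 0 0.892;-0.684 -0.251 0.1 0 0 0.892"}}

```text
time: 2.3
ee_pos: [0.499, 0.0525, 0.2492]
tcp_rot: [-3.14, -0.001, 1.503]
force: [-1.0, 0.4, -0.1]
gripper_width: 0.0928
finger_force: 0.0
```

>>> {"op": "move_arm", "data": {"rows": "-0.493 0.105 0.14 0 0 0.827;-0.493 0.105 0.14 0 0 0.827;-0.493 0.105 0.14 0 0 0.827;-0.493 0.105 0.14 0 0 0.827;-0.493 0.105 0.14 0 0 0.827;-0.493 0.105 0.14 0 0 0.827;-0.493 0.105 0.14 0 0 0.827"}}

```text
time: 3.18
ee_pos: [0.5354, -0.196, 0.1798]
tcp_rot: [-3.14, -0.002, 0.856]
force: [0.4, 0.2, 0.7]
gripper_width: 0.0927
finger_force: 0.0
```

>>> {"op": "move_arm", "data": {"rows": "-0.044 0.04 0.1 0 0 0.804;-0.044 0.04 0.1 0 0 0.804;-0.044 0.04 0.1 0 0 0.804;-0.044 0.04 0.1 0 0 0.804;-0.044 0.04 0.1 0 0 0.804;-0.044 0.04 0.1 0 0 0.804"}}

```text
time: 3.92
ee_pos: [0.5354, -0.2279, 0.13]
tcp_rot: [-3.141, -0.001, 0.222]
force: [0.3, 0.2, -0.3]
gripper_width: 0.0929
finger_force: 0.0
```

Run:
```python
from h import *
plan([T(.5353,-.2298,.066,.2185)])
```

```text
-0 0 0.128 0 -0 0  [64mm 0deg n>=2] 
--
```

>>> {"op": "move_arm", "data": {"rows": "0 0 0.08 0 0 0;0 0 0.11 0 0 0;0 0 0.128 0 0 0;0 0 0.128 0 0 0;0 0 0.128 0 0 0"}}

```text
time: 4.55
ee_pos: [0.5354, -0.2299, 0.0666]
tcp_rot: [3.14, -0.001, 0.219]
force: [-0.1, -0.5, 1.2]
gripper_width: 0.0929
finger_force: 0.0
```

>>> {"op": "move_arm", "data": {"rows": "0 0 0 0 0 0;0 0 0 0 0 0;0 0 0 0 0 0;0 0 0 0 0 0;0 0 0 0 0 0;0 0 0 0 0 0;0 0 0 0 0 0;0 0 0 0 0 0", "claw": -1, "force": 40}}

```text
time: 5.55
ee_pos: [0.5348, -0.2294, 0.0656]
tcp_rot: [-3.142, 0.0, 0.219]
force: [1.2, -0.2, -0.3]
gripper_width: 0.0174
finger_force: 0.0
```

Run:
```python
from h import *
y=.2185;c=np.array([.6036,-.2146]);xh=np.array([np.cos(y),np.sin(y)]);P=np.array([*(c+.108*xh),.055])
p0,R0=load()
def tip(a,dz=0):
    q=Ro.from_euler("z",y)*Ro.from_euler("y",np.radians(a))*Ro.from_euler("z",-y)
    return P+q.apply(p0-P)+[0,0,dz],q*R0
plan([tip(a) for a in(2,4,6,8,10,12,14,16,18)])
print(tip(18))
# lift tipped, then carry over and level
L=tip(18,.07)
g=np.array([.65,-.42])-.07*xh; off=p0[:2]-(c-.07*xh); g=g+off
plan([tip(18,.02),tip(18,.07)],[T(*g,.14,y)],[T(*g,p0[2]-.049+.004,y)])
print(g)
```

```text
0.001 0 -0.012 0 -0.044 0  [6mm 2deg n>=1]
0.002 0 -0.025 0 -0.089 -0  [12mm 4deg n>=1]
0.004 0 -0.037 0 -0.133 0  [19mm 6deg n>=1]
0.007 0 -0.049 0 -0.178 0  [25mm 8deg n>=1]
0.009 0 -0.061 0 -0.222 0  [31mm 10deg n>=1]
0.012 0 -0.073 0 -0.267 0  [37mm 12deg n>=2]
0.016 0 -0.085 0 -0.311 0  [43mm 14deg n>=2]
0.02 0 -0.097 0 -0.356 0  [50mm 16deg n>=2]
0.024 0 -0.109 0 -0.4 0  [56mm 18deg n>=2] 
--
(array([ 0.54720559, -0.22698867,  0.12041795]), Rotation.from_matrix(array([[ 9.28379555e-01,  2.17040981e-01, -3.01669712e-01],
                            [ 2.06445897e-01, -9.76162489e-01, -6.69842332e-02],
                            [-3.09016981e-01, -9.16817956e-05, -9.51056516e-01]])))
-0.012 0 -0.038 0 0 -0  [20mm 0deg n>=1]
-0.043 0 -0.133 0 0 -0  [70mm 0deg n>=2] 
--
0.009 0.421 0.103 0 0.4 0  [217mm 18deg n>=4] 
--
0 0 0.238 -0 -0 0  [119mm 0deg n>=2] 
--
[ 0.58178995 -0.43501227]
```

>>> {"op": "move_arm", "data": {"rows": "0 0 0 0 0 0;0 0 0 0 0 0;0 0 0 0 0 0"}}

```text
time: 5.92
ee_pos: [0.5348, -0.2295, 0.0656]
tcp_rot: [3.141, 0.0, 0.218]
force: [0.0, -0.4, -0.3]
gripper_width: 0.0155
finger_force: 40.0
```

>>> {"op": "move_arm", "data": {"rows": "0.001 0 -0.012 0 -0.044 0;0.002 0 -0.025 0 -0.089 0;0.004 0 -0.037 0 -0.133 0;0.007 0 -0.049 0 -0.178 0;0.009 0 -0.061 0 -0.222 0;0.012 0 -0.073 0 -0.267 0;0.016 0 -0.085 0 -0.311 0;0.02 0 -0.097 0 -0.356 0;0.024 0 -0.109 0 -0.4 0;0.024 0 -0.109 0 -0.4 0;0.024 0 -0.109 0 -0.4 0"}}

```text
time: 7.3
ee_pos: [0.547, -0.2263, 0.1197]
tcp_rot: [-3.141, 0.313, 0.219]
force: [1.1, 0.8, -0.5]
gripper_width: 0.0159
finger_force: 40.0
```

Run:
```python
from plant import robot,cams
import cv2
s=cams.grab_frame("side");cv2.imwrite("pics/tip.png",cv2.resize(s["frame"][200:400,240:480],None,fx=2.5,fy=2.5)[:,:,::-1])
```

```text
(no output)
```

View pics/tip.png

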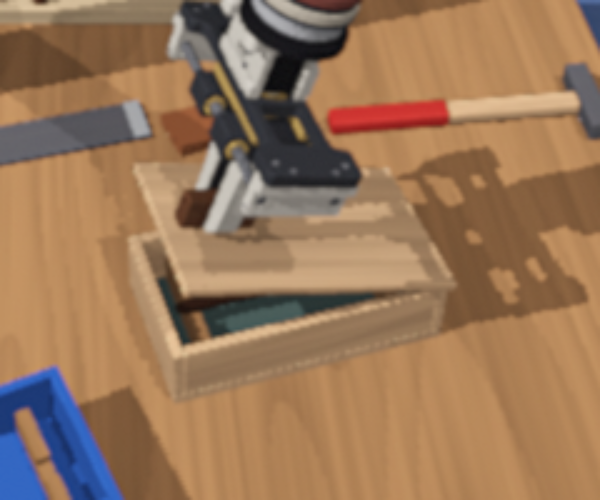

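The lid is tipped, hinged at its far rim (crop 445,290), with the dark green box interior showing. Next I lift it off and carry it.

>>> {"op": "move_arm", "data": {"rows": "-0.012 0 -0.038 0 0 0;-0.043 0 -0.133 0 0 0;-0.043 0 -0.133 0 0 0;-0.043 0 -0.133 0 0 0"}}

```text
time: 7.85
ee_pos: [0.5459, -0.2265, 0.1902]
tcp_rot: [-3.14, 0.315, 0.218]
force: [0.1, 0.1, -3.1]
gripper_width: 0.016
finger_force: 40.0
```

>>> {"op": "move_arm", "data": {"rows": "0.002 0.1 0.026 0 0.1 0;0.004 0.2 0.05 0 0.2 0;0.007 0.3 0.075 0 0.3 0;0.009 0.421 0.103 0 0.4 0;0.009 0.421 0.103 0 0.4 0;0.009 0.421 0.103 0 0.4 0"}}

```text
time: 8.6
ee_pos: [0.5797, -0.4342, 0.1376]
tcp_rot: [-3.138, 0.002, 0.217]
force: [-0.5, -0.5, -1.9]
gripper_width: 0.0156
finger_force: 40.0
```

>>> {"op": "move_arm", "data": {"rows": "0 0 0.08 0 0 0;0 0 0.15 0 0 0;0 0 0.2 0 0 0;0 0 0.225 0 0 0;0 0 0.238 0 0 0;0 0 0.238 0 0 0;0 0 0.238 0 0 0"}}

```text
time: 9.48
ee_pos: [0.5815, -0.4354, 0.022]
tcp_rot: [3.14, -0.001, 0.219]
force: [-0.0, 0.3, -1.6]
gripper_width: 0.0158
finger_force: 40.0
```

Run:
```python
from plant import robot,cams
import cv2
s=cams.grab_frame("side");cv2.imwrite("pics/lay.png",cv2.resize(s["frame"][220:480,200:520],None,fx=2.3,fy=2.3)[:,:,::-1])
```

```text
(no output)
```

View pics/lay.png

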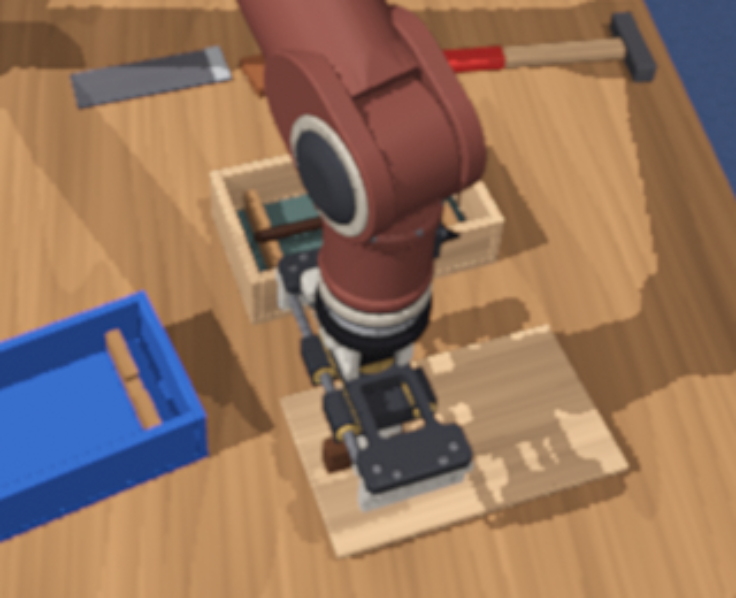

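The lid is level and about 5 mm above clear bench, and the pin is visible in the box (crop 255–320, 230). I lower it until it touches, then release.

>>> {"op": "move_arm", "data": {"rows": "0 0 0.003 0 0 0;0 0 0.006 0 0 0;0 0 0.009 0 0 0;0 0 0.011 0 0 0;0 0 0.011 0 0 0"}}

```text
time: 10.15
ee_pos: [0.581, -0.4348, 0.0167]
tcp_rot: [-3.142, -0.0, 0.219]
force: [-1.6, 3.3, 5.5]
gripper_width: 0.0158
finger_force: 40.0
```

Run:
```python
from h import *
p,R=load();save(p+R.apply([0,0,.0055]),R);p,R=load();print(p)
plan([T(p[0],p[1],.16,.2185)],[T(.45,-.02,.25,.2185)])
```

```text
[ 0.58153621 -0.43499239  0.01551914]
0 -0 -0.289 -0 -0 0  [144mm 0deg n>=3] 
--
-0.077 -0.867 -0.18 -0 -0 0  [445mm 0deg n>=8] 
--
```

>>> {"op": "move_arm", "data": {"rows": "0 0 0 0 0 0;0 0 0 0 0 0;0 0 0 0 0 0;0 0 0 0 0 0;0 0 0 0 0 0", "claw": 0}}

```text
time: 10.78
ee_pos: [0.5809, -0.4348, 0.0151]
tcp_rot: [3.142, 0.0, 0.219]
force: [-0.4, 0.2, -0.1]
gripper_width: 0.0464
finger_force: 0.0
```

>>> {"op": "move_arm", "data": {"rows": "0 0 -0.06 0 0 0;0 0 -0.15 0 0 0;0 0 -0.289 0 0 0;0 0 -0.289 0 0 0;0 0 -0.289 0 0 0"}}

```text
time: 11.4
ee_pos: [0.581, -0.4348, 0.1601]
tcp_rot: [3.141, -0.001, 0.219]
force: [0.6, 0.0, -0.0]
gripper_width: 0.0465
finger_force: 0.0
```

>>> {"op": "move_arm", "data": {"rows": "-0.077 -0.867 -0.18 0 0 0;-0.077 -0.867 -0.18 0 0 0;-0.077 -0.867 -0.18 0 0 0;-0.077 -0.867 -0.18 0 0 0;-0.077 -0.867 -0.18 0 0 0;-0.077 -0.867 -0.18 0 0 0;-0.077 -0.867 -0.18 0 0 0;-0.077 -0.867 -0.18 0 0 0;-0.077 -0.867 -0.18 0 0 0"}}

```text
time: 12.52
ee_pos: [0.4487, -0.0194, 0.2487]
tcp_rot: [3.141, 0.002, 0.22]
force: [0.2, 0.2, -0.8]
gripper_width: 0.0465
finger_force: 0.0
```

Run:
```python
from plant import robot,cams
from h import *
t=cams.grab_frame("top");s=cams.grab_frame("side")
a=cv2.resize(t["frame"][150:300,340:500],None,fx=2.5,fy=2.5);b=cv2.resize(s["frame"][250:440,270:470],None,fx=2,fy=2)
H=max(a.shape[0],b.shape[0]);pad=lambda i:cv2.copyMakeBorder(i,0,H-i.shape[0],0,0,0)
cv2.imwrite("pics/open.png",np.hstack([pad(a),pad(b)])[:,:,::-1])
y=.2185;xh=np.array([np.cos(y),np.sin(y)])
for k in(-.09,0,.09): P=[*(np.array([.6036,-.2146])+k*xh),.03];print(k,proj(t,[P]),proj(s,[P]))
g=cv2.cvtColor(t["frame"],cv2.COLOR_RGB2HSV);f=t["frame"].astype(int)
m=((f.max(2)<75)&(f[:,:,0]>=f[:,:,2])).astype(np.uint8);q=np.zeros_like(m);q[170:285,345:435]=m[170:285,345:435]
n,l,st,ce=cv2.connectedComponentsWithStats(q)
for i in range(1,n):
  if st[i,4]>25:
    pts=np.argwhere(l==i)[:,::-1].astype(np.float32);print(st[i],cv2.minAreaRect(pts))
```

```text
-0.09 [[396.32789121 262.57443332]] [[308.13615009 324.32539303]]
0 [[387.29695413 223.92018448]] [[352.45644819 313.47195988]]
0.09 [[378.48301477 186.19473001]] [[395.0541901  303.04035711]]
[374 182  25  80 244] ((385.9451904296875, 221.94439697265625), (78.94549560546875, 20.232458114624023), 87.0262680053711)
```

View pics/open.png

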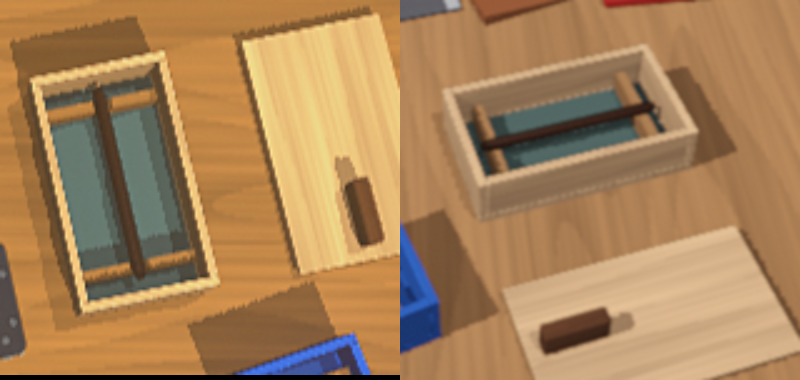

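The lid lies flat at right, and the pin runs on its rests from top px (380,186) to (395,260), matching the prediction. I grasp it at box x=+48, leaving the near end as the nose.

Run:
```python
from h import *
plan([T(.6504,-.2042,.13,.2185)],[T(.6504,-.2042,.013,.2185)],[T(.6504,-.2042,.17,.2185)])
```

```text
0.312 0.446 0.24 -0 -0 0  [297mm 0deg n>=5] 
--
-0 0 0.234 -0 -0 0  [117mm 0deg n>=2] 
--
-0 0 -0.314 -0 -0 0  [157mm 0deg n>=3] 
--
```

>>> {"op": "move_arm", "data": {"rows": "0.312 0.446 0.24 0 0 0;0.312 0.446 0.24 0 0 0;0.312 0.446 0.24 0 0 0;0.312 0.446 0.24 0 0 0;0.312 0.446 0.24 0 0 0;0.312 0.446 0.24 0 0 0;0.312 0.446 0.24 0 0 0;0.312 0.446 0.24 0 0 0"}}

```text
time: 13.62
ee_pos: [0.6497, -0.2035, 0.1306]
tcp_rot: [-3.141, -0.001, 0.218]
force: [1.1, 0.1, 0.1]
gripper_width: 0.0465
finger_force: 0.0
```

>>> {"op": "move_arm", "data": {"rows": "0 0 0.1 0 0 0;0 0 0.16 0 0 0;0 0 0.21 0 0 0;0 0 0.234 0 0 0;0 0 0.234 0 0 0;0 0 0.234 0 0 0"}}

```text
time: 14.38
ee_pos: [0.6508, -0.2041, 0.0143]
tcp_rot: [3.14, -0.002, 0.219]
force: [-0.5, -0.1, 0.4]
gripper_width: 0.0466
finger_force: 0.0
```

>>> {"op": "move_arm", "data": {"rows": "0 0 0 0 0 0;0 0 0 0 0 0;0 0 0 0 0 0;0 0 0 0 0 0;0 0 0 0 0 0;0 0 0 0 0 0;0 0 0 0 0 0", "claw": -1, "force": 35}}

```text
time: 15.25
ee_pos: [0.65, -0.2039, 0.0127]
tcp_rot: [3.141, 0.0, 0.219]
force: [0.4, -0.6, 0.1]
gripper_width: 0.0106
finger_force: 35.0
```

Run:
```python
from h import *
plan([T(.6,.1,.22,.85)],[T(.57,.42,.11,1.4808)])
```

```text
0.033 -0.615 -0.1 -0 -0 -0.804  [312mm 36deg n>=5] 
--
0.442 -0.468 0.22 -0 -0 -0.803  [340mm 36deg n>=6] 
--
```

>>> {"op": "move_arm", "data": {"rows": "0 0 -0.05 0 0 0;0 0 -0.12 0 0 0;0 0 -0.22 0 0 0;0 0 -0.314 0 0 0;0 0 -0.314 0 0 0;0 0 -0.314 0 0 0"}}

```text
time: 16.0
ee_pos: [0.6494, -0.2032, 0.1688]
tcp_rot: [-3.14, 0.001, 0.219]
force: [-0.6, 0.0, -0.7]
gripper_width: 0.0112
finger_force: 35.0
```

>>> {"op": "move_arm", "data": {"rows": "0.033 -0.615 -0.1 0 0 -0.804;0.033 -0.615 -0.1 0 0 -0.804;0.033 -0.615 -0.1 0 0 -0.804;0.033 -0.615 -0.1 0 0 -0.804;0.033 -0.615 -0.1 0 0 -0.804;0.033 -0.615 -0.1 0 0 -0.804;0.033 -0.615 -0.1 0 0 -0.804;0.033 -0.615 -0.1 0 0 -0.804"}}

```text
time: 17.0
ee_pos: [0.5991, 0.0976, 0.2188]
tcp_rot: [-3.141, 0.002, 0.847]
force: [0.1, 0.9, -0.1]
gripper_width: 0.0106
finger_force: 35.0
```

>>> {"op": "move_arm", "data": {"rows": "0.442 -0.468 0.22 0 0 -0.803;0.442 -0.468 0.22 0 0 -0.803;0.442 -0.468 0.22 0 0 -0.803;0.442 -0.468 0.22 0 0 -0.803;0.442 -0.468 0.22 0 0 -0.803;0.442 -0.468 0.22 0 0 -0.803;0.442 -0.468 0.22 0 0 -0.803;0.442 -0.468 0.22 0 0 -0.803;0.442 -0.468 0.22 0 0 -0.803"}}

```text
time: 18.12
ee_pos: [0.5713, 0.4173, 0.1108]
tcp_rot: [3.14, 0.001, 1.476]
force: [0.5, 0.8, 0.4]
gripper_width: 0.0108
finger_force: 35.0
```

Run:
```python
from plant import robot,cams
from h import *
t=cams.grab_frame("top");s=cams.grab_frame("side")
a=cv2.resize(t["frame"][170:300,70:230],None,fx=2.5,fy=3.5,interpolation=2);a=cv2.resize(t["frame"][185:285,100:230],None,fx=5.5,fy=5.5,interpolation=2)[:, :]
b=cv2.resize(s["frame"][110:220,240:380],None,fx=5,fy=5,interpolation=2)
cv2.imwrite("pics/nt.png",a[:,:,::-1]);cv2.imwrite("pics/ns.png",b[:,:,::-1])
o=robot.get_obs();print(o["ee_pos"],o["tcp_rot"])
for n,f in(("t",t),("s",s)): np.savez(n+".npz",**f)
```

```text
[0.57059801 0.41850783 0.11064246] [ 3.14047011e+00 -7.45097243e-05  1.47777362e+00]
```

View pics/nt.png

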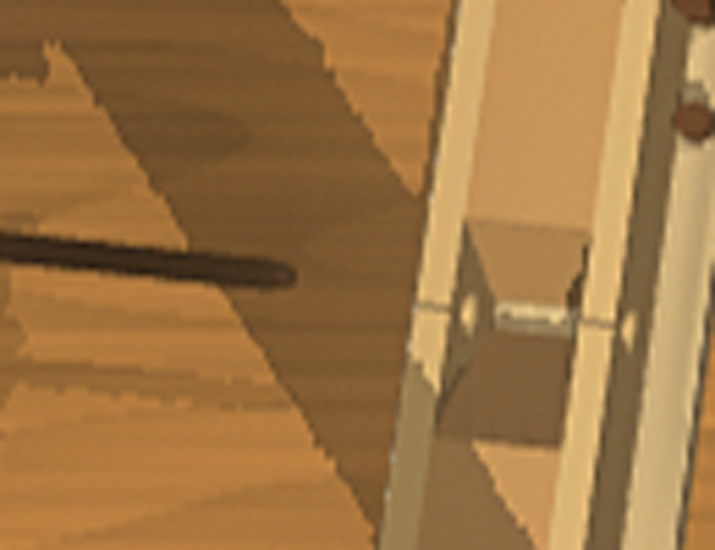

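View pics/ns.png

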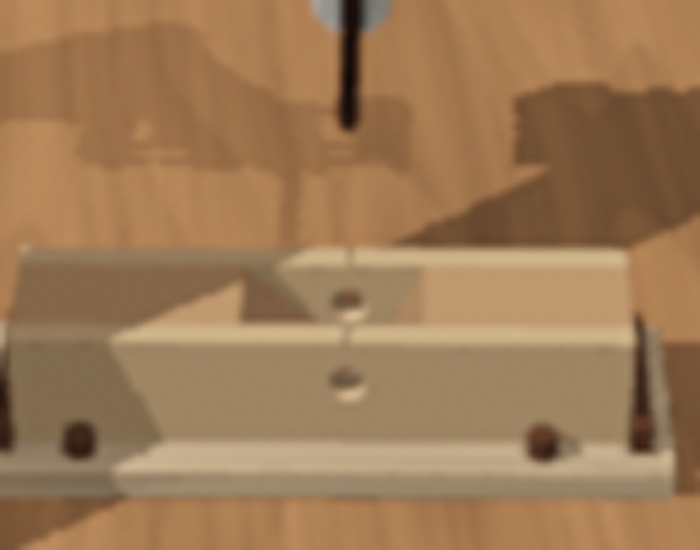

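The top crop shows the pin nose at (293,274), with pencil lines from (415,306) to (449,311) and (580,322) to (615,327). The side crop shows the nose at (348,127), the lines at (350,247–265) and (346,327–341), and the holes at (350,304) and (348,384).

Run:
```python
from h import *
t=dict(np.load("t.npz"));s=dict(np.load("s.npz"))
ft=lambda u:(np.array(u)+.5)/5.5-.5+[100,185]
fs=lambda u:(np.array(u)+.5)/5-.5+[240,110]
X=lambda a,b:tri([t,s],[ft(a),fs(b)])
tip=X((294,274),(348,129));A=X((415,306),(350,247));Ai=X((449,311),(350,266));B=X((615,327),(346,342));Bi=X((580,322),(346,327))
for n,v in zip("tip A Ai Bi B".split(),(tip,A,Ai,Bi,B)):print(n,v.round(4))
d=(A-B)[:2];print("yaw",np.arctan2(-d[0],d[1]),np.linalg.norm(d),np.linalg.norm((Ai-Bi)[:2]))
mid=(A+Ai+B+Bi)/4;print("mid",mid.round(4))
# pin direction from the top view at the pin's height
z=tip[2];c=cast(t,ft([[10,247],[140,259],[275,272]]),z);d=c[0]-c[2];print("pin yaw (+x tool)",np.arctan2(d[1],d[0]),c.round(4))
q=np.array([.5706,.4185]);print("reach",np.linalg.norm(tip[:2]-q),"kin tip at .137:",q-.137*np.array([np.cos(1.4778),np.sin(1.4778)]))
print("side: far hole inner on z=.054:",cast(s,fs([[350,304],[348,384]]),.054).round(4))
```

```text
tip [0.5581 0.2829 0.1291]
A [0.555  0.2519 0.0804]
Ai [0.5538 0.2391 0.0777]
Bi [0.5488 0.1863 0.0788]
B [0.5472 0.172  0.0801]
yaw -0.09732586939471674 0.08031779853546447 0.053046095804779626
mid [0.5512 0.2123 0.0792]
pin yaw (+x tool) 1.4860217439923866 [[0.5678 0.3925 0.1291]
 [0.5636 0.3422 0.1291]
 [0.5591 0.2902 0.1291]]
reach 0.13619104764326756 kin tip at .137: [0.55787786 0.28209198]
side: far hole inner on z=.054: [[0.5551 0.2411 0.054 ]
 [0.549  0.1741 0.054 ]]
```

Run:
```python
from h import *
m=np.array([.5512,.2123]);yh=np.array([.0939,.9956])
G=lambda tip:T(*(m+(tip+.1365)*yh),.0365,1.475)
plan([G(.07)],[G(.05),G(.035),G(.02),G(.01)],[G(0),G(-.015),G(-.03),G(-.045)],[G(-.06),G(-.07)])
```

```text
-0.004 0.002 0.147 -0 -0 0.008  [74mm 0deg n>=2] 
--
-0.04 -0 0 -0 -0 -0  [20mm 0deg n>=1]
-0.07 -0 0 -0 -0 -0  [35mm 0deg n>=1]
-0.1 0 0 -0 -0 -0  [50mm 0deg n>=1]
-0.12 0 0 -0 -0 -0  [60mm 0deg n>=1] 
--
-0.02 0 0 -0 -0 -0  [10mm 0deg n>=1]
-0.05 0 0 -0 -0 -0  [25mm 0deg n>=1]
-0.08 0 0 -0 -0 -0  [40mm 0deg n>=1]
-0.11 0 0 -0 -0 -0  [55mm 0deg n>=1] 
--
-0.03 0 0 -0 -0 -0  [15mm 0deg n>=1]
-0.05 0 0 -0 -0 -0  [25mm 0deg n>=1] 
--
```

>>> {"op": "move_arm", "data": {"rows": "-0.004 0.002 0.08 0 0 0.008;-0.004 0.002 0.12 0 0 0.008;-0.004 0.002 0.147 0 0 0.008;-0.004 0.002 0.147 0 0 0.008;-0.004 0.002 0.147 0 0 0.008;-0.004 0.002 0.147 0 0 0.008;-0.004 0.002 0.147 0 0 0.008"}}

```text
time: 19.1
ee_pos: [0.5706, 0.4186, 0.037]
tcp_rot: [3.141, -0.001, 1.475]
force: [-0.1, -0.3, -0.3]
gripper_width: 0.0109
finger_force: 35.0
```

>>> {"op": "move_arm", "data": {"rows": "-0.02 0 0 0 0 0;-0.04 0 0 0 0 0;-0.05 0 0 0 0 0;-0.06 0 0 0 0 0;-0.07 0 0 0 0 0;-0.08 0 0 0 0 0;-0.09 0 0 0 0 0;-0.1 0 0 0 0 0;-0.11 0 0 0 0 0;-0.12 0 0 0 0 0;-0.12 0 0 0 0 0;-0.12 0 0 0 0 0"}}

```text
time: 20.6
ee_pos: [0.5644, 0.3586, 0.0361]
tcp_rot: [-3.142, 0.0, 1.475]
force: [0.1, -0.8, -0.3]
gripper_width: 0.0109
finger_force: 35.0
```

>>> {"op": "move_arm", "data": {"rows": "-0.01 0 0 0 0 0;-0.02 0 0 0 0 0;-0.03 0 0 0 0 0;-0.04 0 0 0 0 0;-0.05 0 0 0 0 0;-0.06 0 0 0 0 0;-0.07 0 0 0 0 0;-0.08 0 0 0 0 0;-0.09 0 0 0 0 0;-0.1 0 0 0 0 0;-0.11 0 0 0 0 0;-0.11 0 0 0 0 0"}}

```text
time: 22.1
ee_pos: [0.5592, 0.3027, 0.0362]
tcp_rot: [-3.141, 0.001, 1.474]
force: [1.4, -0.7, 0.0]
gripper_width: 0.0108
finger_force: 35.0
```

>>> {"op": "move_arm", "data": {"rows": "-0.01 0 0 0 0 0;-0.02 0 0 0 0 0;-0.03 0 0 0 0 0;-0.04 0 0 0 0 0;-0.05 0 0 0 0 0;-0.05 0 0 0 0 0;-0.05 0 0 0 0 0;-0.05 0 0 0 0 0"}}

```text
time: 23.1
ee_pos: [0.5569, 0.2781, 0.0361]
tcp_rot: [3.141, 0.001, 1.474]
force: [1.5, -1.3, 1.0]
gripper_width: 0.0108
finger_force: 35.0
```

Run:
```python
from plant import robot,cams
from h import *
t=cams.grab_frame("top");s=cams.grab_frame("side")
a=cv2.resize(t["frame"][190:280,140:240],None,fx=4,fy=4,interpolation=2)
b=cv2.resize(s["frame"][140:220,240:380],None,fx=2.8,fy=4.5,interpolation=2)
cv2.imwrite("pics/fin.png",np.hstack([a,b])[:,:,::-1]);print(a.shape,b.shape)
```

```text
(360, 400, 3) (360, 392, 3)
```

View pics/fin.png

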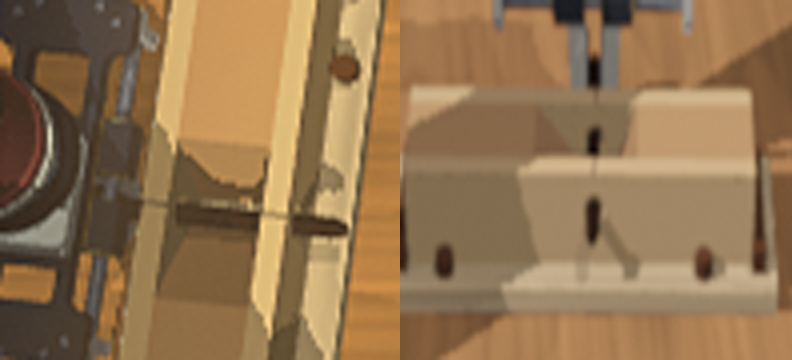

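The pin crosses the throat and its nose stands clear beyond the right cheek (top crop 347,228; side crop 593,235), still gripped. Forces are about 2 N.

```bash
python3 -c "
from plant import job
print(job.close_job())"
```

```text
the job is handed in; nothing more can be done
None
```

The job is handed in at about 23 s: the lid was tipped up, lifted off and laid flat on the bench, and the pin runs through both cheeks, its nose about 30 mm clear of the far one and still held in the gripper.

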